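# Screw a bangle arbor into the vise socket: bite plus 30 degrees

### The arm

A 6-joint arm with a two-finger parallel gripper is mounted at the origin on the work surface. World frame = base frame: x ahead of the robot, y to its left, z up, the work surface at z = 0. Lengths are in m, angles in rad, forces in N, time in s.
With the tool pointing down it reaches from about 0.325 to 0.875 m from the base axis. Payload 4.4 kg.
Tool frame: the origin (TCP) lies on the centre line of the jaws, within the pads' length; the fingertips stand 25 mm ahead of it and the grasp point (between the pads) lies 6 mm ahead of it; z points along the fingers, y is the direction in which the jaws open and shut (so a half turn about z gives the same grasp; the last joint's range is limited). The gripper opens to 85 mm and grips with 20 to 120 N. Pads are 22 mm wide; open, the fingers measure 114 mm over their backs; the gripper's body (76 mm by 85 mm) begins 54 mm behind the grasp point. The pads swing forward as they close: fully open they stand 13 mm farther back than shut.
Start: joints at [-1.323, 0.207, 1.542, -0, 1.393, -0.15], TCP at [0.223, -0.53, 0.256] pointing down, gripper open.
Joint ranges: [-2.73, 2.73], [-0.86, 2.22], [0.23, 2.46], [-1.11, 4.25], [0.08, 2.63], [-2.82, 2.82]. Speed limits (rad/s): [2.79, 2.79, 3.14, 3.14, 3.14, 3.14].

### API

Orientations are given as a unit quaternion [x, y, z, w].
In Python, from workcell import robot, claw, planner, state, cams, sign_off, nets gives the robot as it stands. Calls block until the motion is done:
- robot.goto(position, orientation): joint-space move of the TCP to a pose.
- robot.servo_line(position, max_speed=0.15, rot=None): straight line of the TCP; rot=None keeps the orientation; max_speed is the mean speed in m/s.
- robot.set_joints(angles): joint-space move.
- claw.ungrasp() and claw.grasp(): open the fingers fully, or close them until they stop; the grip force is fixed at half the most.
- robot.sleep(seconds).
- planner.solve_ik(position, orientation): joint angles nearest the present ones, or None.
- state(): the state.
- cams.snapshot(name): name is "scene" or "top" or "wrist"; returns a dict with "pixels" (480x640x3 uint8, red, green, blue), "camera_matrix" (3x3 intrinsics, pixels), "R" (3x3) and "t" (3): a world point X has camera coordinates R X + t. Camera axes: x right, y down, z forward; pixel columns grow to the right and rows downward; lengths in m; the calibration is good to about 2 mm. A picture is of the moment at which its call begins. There is no depth.
A pose or a line that the arm cannot do raises robot.Unreachable and nothing moves.
- sign_off(): hands the job in, once; it reports no verdict.
Trained networks look in the newest picture that a camera, given by its name, has taken for a name from the list of things; names that differ only in an ending like _2 or _b are one class to them, and where a whole thing is asked for, a point or a joint stands for the part that bears it (a point fixed in the world has none). Each returns a list of dicts, best first, with "score" (0 to 1); they miss things now and then, are a little off and sometimes report something else, mostly with a low value. They report only what shows in the picture. A call takes as long as a camera call. They do not tell look-alikes from the thing itself.
- nets.trace(name, camera): "mask" (480x640 bool, what is visible of it) and "box" ([left, top, right, bottom] in pixels, round what is visible of it).
The state is a dict: "time": time; "qpos": joint angles; "joint_velocities": joint speeds; "effort": joint torques, N m; "ee_pos": TCP position; "tool_rot": TCP orientation; "wrist_force": force on the tool from outside, world axes, zero at the start; "torque": the same for the moment, N m; "grip_width": finger opening in m.
Only numpy, scipy, OpenCV 4.12 (cv2) and the standard library are available. Lean on these libraries where they do the work, as an engineer would, in place of code of your own. Each camera call takes 0.05 s, during which the arm holds its last target. There are 200 camera calls.

### The job

Stand the nylon arbor with the grip bar upright in the round socket clamped in the vise, its two pins going down through the two slots of the socket's lip, and screw it in clockwise (seen from above) until you feel it bite on the sprung washer inside. From the bite turn it 30 degrees further and stop there, never pressing it hard down on the washer, overtightening it or forcing it against the socket; then let go, and leave the other things on the table where they are.

Things in the scene. Friction and masses are not known exactly. Their poses are not given: they have to be found in the camera images.
- vise: Small vise fixed on the table, base 200 x 100 x 22 mm, a steel socket (the female fitting) clamped upright between two grey jaws 84 mm wide, 68 mm high. Origin: on the table under the socket's axis. z up; x along the base from jaw to jaw, +x towards the black handwheel (64 mm across, crank out to 149 mm). Does not move.
- socket (a point): Centre of the socket's mouth, on its axis, level with the top of its lip, 85 mm above the table; axes as the vise. The socket is 60 mm across outside, its bore 36.4 mm (the stub is 34 mm). Inside lies a sprung washer on which the stub's end comes to stand, 17 to 23 mm below the lip (it differs each time and is not told): 4 N start it moving, then 2.5 N per mm more.
- slot (a point): Mouth of one of the two slots through the socket's 6 mm lip, 21.5 mm from the axis on the vise's +x side, level with the lip's top; the other is opposite, on -x. Each is about 7.5 mm wide and reaches out to 25 mm from the axis, for pins 5 mm thick: both pins must be within some 4 degrees of the slots to go down.
- thread (a point): On the axis 15 mm below the mouth, amid the two-start thread: ramps under the lip drop 6 mm per radian clockwise. The other way is a stop. The arbor turns freely 20 to 75 degrees from the slots, then bites: it is drawn down on the washer, felt as a pull down on a level hand (1 to 2 N within 5 degrees, growing) and drag in turning. Then follow it down. It may be let go and regripped at any angle.
- grip (a point): Centre of the grip bar of the arbor (the male fitting), on its axis, 73 mm above its foot. The bar: upright white slab 44 mm long (x), 14 mm thick (y), 40 mm tall, on a stepped nylon body (54 mm across and 12 mm high, then 46 mm across and 10 mm high, its top 20 mm beneath this point). The only nylon piece with a bar; about 250 g; stands upright on its foot at the start. z up.
- foot (a point): Centre of the lower end of the arbor's steel stub, on the axis; x along the grip bar and the pins, z up. The stub is 34 mm across, 31 mm long below the nylon, its end edge bevelled 3 mm. Two round pins, 5 mm thick, stick out at +x and -x, their axis 6 mm above the foot, 46 mm over their tips. A half turn makes no difference. Arbor 93 mm tall in all.
- blank0: Bystander: plain stepped nylon blank without bar or stub, 54 mm across, 42 mm tall, standing near the arbor. Origin under its centre.
- blank1: Bystander: the same kind of blank, at the left. Origin under its centre.
- blank2: Bystander: the same kind of blank, at the right. Origin under its centre.
- bangle0: Bystander: brass bangle lying flat, 68 mm across, 22 mm high. Origin under its centre.
- bangle1: Bystander: silvery bangle lying flat, 66 mm across, 30 mm high. Origin under its centre.
- wrench: Bystander: steel wrench lying on the table at the right. Origin under its middle.
There are look-alikes about, which are no part of the job. Leave any blue or red look-alike of the part that bears grip alone.

How it is judged:
On the way, in this order (a step that is already met when the one before it is completed fails the run):
1. the arbor's stub and pins are down inside the socket through the slots (z of foot in the frame of socket below -0.015 m and horizontal distance between foot and socket below 0.003 m and angle between the x axis of foot and the x axis of socket, either way round below 0.2 rad), for 0.1 s.
2. it has been turned under the thread and bites on the washer (angle between the x axis of foot and the x axis of socket, either way round above 0.3 rad and contact force between arbor and washer_c0 above 4.5 N), for 0.1 s.
At the end, for the whole second after the job is handed in: the arbor stands upright (within about 4 degrees) in the socket, its foot at least 15 mm below the lip and within 3 mm of the axis, screwed about 30 degrees past the bite (some 20 to 40 degrees: the washer bears on it with 9 to 13.5 N), let go and at rest (contact force between arbor and washer_c0 between 9 and 13.5 N and horizontal distance between foot and socket below 0.003 m and z of foot in the frame of socket below -0.015 m and angle between foot's own z axis and vertical below 0.07 rad and linear speed of arbor below 0.02 m/s and contact force between the fingers and arbor below 0.1 N); the robot touches nothing.
It fails at once if the washer is crushed (more than 20 N on it) (contact force between arbor and washer_c0 above 20 N).
It fails at once if the arbor is forced against the socket (over 50 N) (contact force between arbor and vise above 50 N).
It fails at once if a bystander is moved more than 3 cm (distance of any of blank0, blank1, blank2, bangle0, bangle1, wrench from where it was at the start of the episode above 0.03 m).
It also fails if it takes over 72 s, if anything falls off the work surface, if the arm or the gripper's body presses on something with over 40 N, if the wrist force passes 120 N, or if a joint passes its speed limit or range.

## Working session

There is one attempt and no reset: what is moved stays moved. The work goes in short steps, each a Python script; the robot and the scene stay as the last script left them, time stands still between calls to the robot, and variables do not carry over. Pictures are saved under pics/ and viewed, about 8 in all and at most 12, crops included, and the job is handed in when it is done.

```bash
mkdir -p pics; ls; python3 - <<'E'
from workcell import *
import cv2,numpy as np
a=[]
for n in("scene","top"):
    s=cams.snapshot(n);cv2.imwrite(f"pics/{n}0.png",s["pixels"][:,:,::-1])
    print(n,s["camera_matrix"].tolist(),np.round(s["R"],3).tolist(),np.round(s["t"],3).tolist())
    for k in("grip","vise"):
        for d in nets.trace(k,n)[:3]: print(k,d["score"],d["box"])
print(state())
E
```

```text
pics
scene [[465.8910111874958, 0.0, 312.7867597469326], [0.0, 465.8910111874958, 244.96427861631312], [0.0, 0.0, 1.0]] [[0.895, 0.446, -0.018], [0.255, -0.543, -0.8], [-0.367, 0.712, -0.599]] [-0.463, -0.049, 1.301]
grip 0.9 [300.2, 187.8, 320.3, 226.1]
grip 0.86 [335.9, 191.7, 354.5, 224.6]
grip 0.86 [352.6, 175.9, 369.2, 210.8]
vise 0.63 [231.0, 299.6, 354.3, 366.6]
top [[434.6557410012304, 0.0, 320.95523469298325], [0.0, 434.6557410012304, 240.3546233531269], [0.0, 0.0, 1.0]] [[0.024, -1.0, -0.011], [-0.987, -0.022, -0.157], [0.157, 0.015, -0.988]] [0.0, 0.532, 1.036]
grip 0.98 [221.0, 287.9, 241.3, 311.8]
grip 0.76 [214.9, 243.4, 241.3, 262.5]
grip 0.76 [172.2, 238.4, 202.0, 259.8]
vise 0.77 [376.5, 181.7, 433.9, 282.0]
{'time': 0.3, 'qpos': array([-1.32347705e+00,  2.06941515e-01,  1.54196337e+00,  4.96304596e-06,
        1.39348259e+00, -1.50484076e-01]), 'joint_velocities': array([ 0.00012162, -0.00166423, -0.00383185, -0.00030891, -0.00061015,
       -0.00016247]), 'effort': array([ 8.15771073e-04, -3.82544518e+01, -2.91352665e+01, -1.80513944e-04,
        6.25645902e-03, -1.63544792e-05]), 'ee_pos': array([ 0.22269705, -0.52988737,  0.25586746]), 'tool_rot': array([ 9.80284199e-01,  1.97592335e-01, -1.67946132e-05, -3.97063944e-04]), 'wrist_force': array([ 0.32054403, -0.00044025, -0.24411472]), 'torque': array([ 0.0414073 , -0.01036351, -0.00622403]), 'grip_width': 0.0853711763566893}
```

View pics/scene0.png

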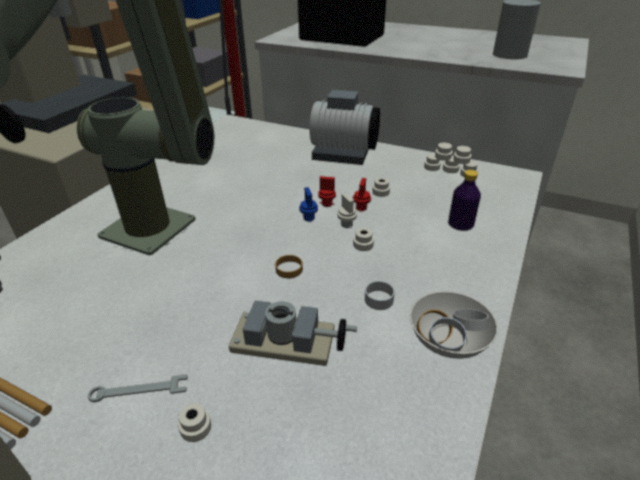

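View pics/top0.png

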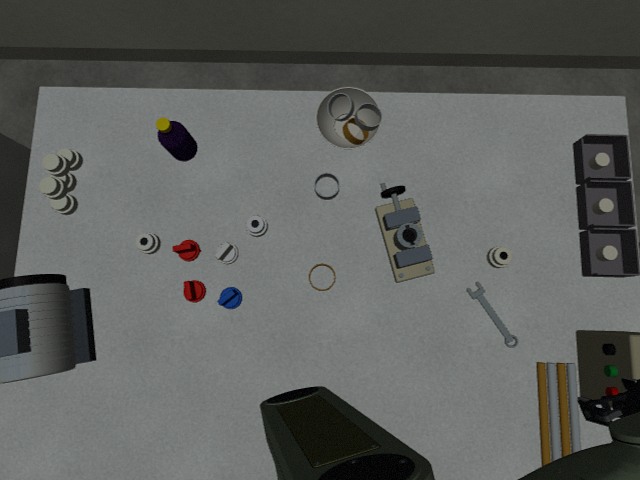

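Top view: the white arbor is at about (228,252), with the blue decoy at (230,297), the red ones at (187,250) and (195,290), and blank0 at (257,226). The socket is at about (408,235), and the handwheel at (393,191) gives the vise's +x. Next I'll look at both from close by.

```bash
cat > h.py <<'E'
from workcell import *
import cv2,numpy as np
from scipy.spatial.transform import Rotation as Ro
def w(s,u,v,z):
    d=s["R"].T@np.linalg.inv(s["camera_matrix"])@[u,v,1.]; c=-s["R"].T@s["t"]
    return c+d*(z-c[2])/d[2]
def q(yaw): # tool down, tool x axis at yaw in world, tool y = yaw-90
    return (Ro.from_euler('z',yaw)*Ro.from_quat([1,0,0,0])).as_quat()
def yaw():
    x=Ro.from_quat(state()["tool_rot"]).as_matrix()[:,0]; return np.arctan2(x[1],x[0])
def snap(n,f):
    s=cams.snapshot(n); cv2.imwrite(f"pics/{f}.png",s["pixels"][:,:,::-1]); return s
E
python3 - <<'E'
from h import *
s=cams.snapshot("top")
g=w(s,228,252,.07); so=w(s,408,235,.085); hw=w(s,393,191,.06)
print(g,so,hw,np.degrees(np.arctan2(*(hw-so)[1::-1])))
print("bar dir",w(s,221,258,.093),w(s,237,244,.093),"yaw now",yaw())
s=cams.snapshot("wrist");M=Ro.from_quat(state()["tool_rot"]).as_matrix()
print("cam in tool",M.T@(-s["R"].T@s["t"]-state()["ee_pos"]),np.round(s["R"]@M,2).tolist(),s["camera_matrix"][0,0])
for p in (g,so):
  for y in np.radians([-180,-135,-90,-45,0,45,90,135]):
    j=planner.solve_ik([p[0],p[1],.3],q(y)); print(round(np.degrees(y)),None if j is None else np.round(j,2))
E
```

```text
[0.49437987 0.23533087 0.07      ] [ 0.54276692 -0.19482214  0.085     ] [ 0.65697996 -0.16328279  0.06      ] 15.437221941632421
bar dir [0.47689449 0.24571211 0.093     ] [0.5109811 0.2098186 0.093    ] yaw now 0.3978348635026284
cam in tool [ 0.07886789 -0.00032185 -0.11815878] [[0.0, 1.0, 0.0], [-0.95, 0.0, -0.31], [-0.31, -0.0, 0.95]] 339.17369374347453
-180 [ 0.29  0.12  1.55 -0.    1.47 -1.28]
-135 [ 0.29  0.12  1.55 -0.    1.47 -2.07]
-90 None
-45 [ 0.29  0.12  1.55 -0.    1.47  2.64]
0 [ 0.29  0.12  1.55 -0.    1.47  1.86]
45 [ 0.29  0.12  1.55 -0.    1.47  1.07]
90 [ 0.29  0.12  1.55 -0.    1.47  0.29]
135 [ 0.29  0.12  1.55 -0.    1.47 -0.5 ]
-180 [-0.49  0.18  1.48 -0.    1.48 -2.07]
-135 None
-90 [-0.49  0.18  1.48 -0.    1.48  2.65]
-45 [-0.49  0.18  1.48 -0.    1.48  1.86]
0 [-0.49  0.18  1.48 -0.    1.48  1.08]
45 [-0.49  0.18  1.48 -0.    1.48  0.29]
90 [-0.49  0.18  1.48 -0.    1.48 -0.49]
135 [-0.49  0.18  1.48 -0.    1.48 -1.28]
```

```bash
python3 - <<'E'
from h import *
robot.goto([.494,.235,.2],q(np.radians(134)))
s=snap("wrist","w1")
for d in nets.trace("grip","wrist")[:3]:
    print(d["score"],d["box"],cv2.minAreaRect(np.argwhere(d["mask"])[:,::-1].astype(np.float32)))
c=s["R"]@np.array([.494,.235,.093])+s["t"]; print(s["camera_matrix"]@c/c[2],state()["time"])
E
```

```text
0.87 [183.5, 103.9, 256.3, 177.0] ((219.95001220703125, 140.15000915527344), (72.16936492919922, 70.58386993408203), 86.633544921875)
0.81 [302.1, 191.9, 366.0, 270.3] ((336.4825134277344, 225.15184020996094), (77.07996368408203, 63.409278869628906), 51.581947326660156)
0.72 [272.7, 17.1, 349.5, 105.0] ((310.45135498046875, 58.72179412841797), (86.83058166503906, 72.04692840576172), 86.42366790771484)
[319.88585395 246.75811895   1.        ] 3.3583
```

View pics/w1.png

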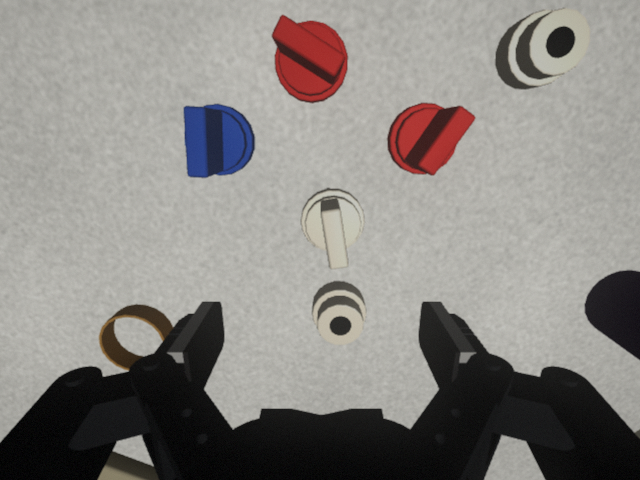

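Wrist view: the white arbor's bar top face runs from about (331,210) to (338,267), and blank0 sits beyond it along the bar at (340,325). I'll extract the bar's top face precisely and look at a crop.

```bash
python3 - <<'E'
from h import *
i=cv2.imread("pics/w1.png")[170:290,280:400]; cv2.imwrite("pics/c1.png",cv2.resize(i,None,fx=5,fy=5,interpolation=cv2.INTER_CUBIC))
E
```

```text
(no output)
```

View pics/c1.png

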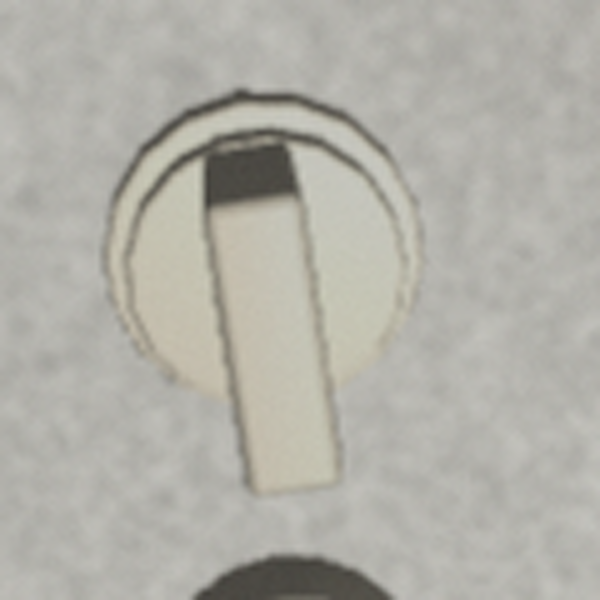

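```bash
python3 - <<'E'
from h import *
s=cams.snapshot("wrist")
P=np.array([w(s,280+a/5,170+b/5,.093) for a,b in((208,208),(298,198),(340,484),(252,494))])
c=P.mean(0); d=(P[0]+P[1]-P[2]-P[3])/2; wd=(P[1]+P[2]-P[0]-P[3])/2
y=np.arctan2(d[1],d[0]); print(c,np.linalg.norm(d),np.linalg.norm(wd),np.degrees(y))
np.save("g.npy",[c[0],c[1],y])
if .038<np.linalg.norm(d)<.05:
    robot.goto([c[0],c[1],.2],q(y)); robot.servo_line([c[0],c[1],.083],.1)
    print(state()["wrist_force"])
    claw.grasp(); robot.sleep(.3); st=state(); print(st["grip_width"],st["wrist_force"],st["torque"],st["ee_pos"])
    robot.servo_line([c[0],c[1],.25],.15); robot.sleep(.3); st=state();print(st["grip_width"],st["wrist_force"],st["time"])
    snap("wrist","w2")
E
```

```text
[0.49804886 0.24600204 0.093     ] 0.04240868412696711 0.012486720057286531 142.81152303082487
[-0.76948867  0.04784628  0.10410148]
0.013307561559025611 [ 0.07587655 -0.2478909   1.38683188] [-0.10134389  0.10827012  0.02412933] [0.49803478 0.24595389 0.0830678 ]
0.012942110101095194 [ 0.56288416  0.40367094 -2.21130498] 7.5
```

View pics/w2.png

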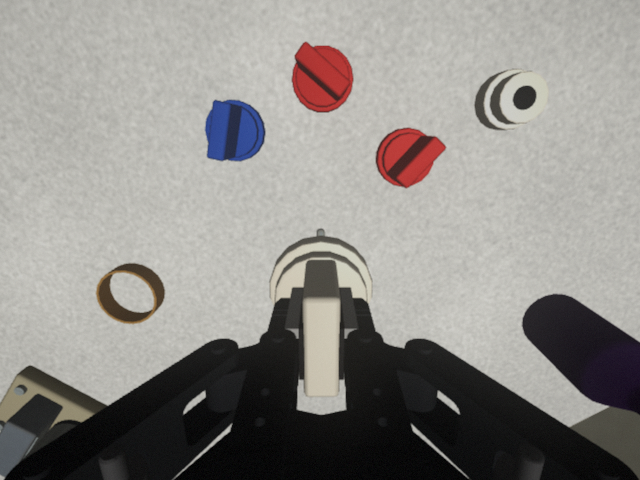

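Grasp is good: the bar is between the pads and its top face spans rows ~298–396 at column ~321. Next I'll view the socket from two opposite yaws, which cancels the camera bias.

```bash
python3 - <<'E'
from h import *
import pickle
s=cams.snapshot("wrist"); st=state(); M=Ro.from_quat(st["tool_rot"]).as_matrix()
print("bar ends in tool",[np.round(M.T@(w(s,321.5,r,.260)-st["ee_pos"]),4).tolist() for r in(298,396)])
S=np.array([.543,-.195]); V={}
for n,a in(("a",15),("b",195)):
    y=np.radians(a); p=S-.11*np.array([np.cos(y),np.sin(y)])
    robot.goto([p[0],p[1],.27],q(y)); robot.sleep(.3)
    s=snap("wrist","s"+n); V[n]=s
    c=s["R"]@np.array([*S,.085])+s["t"]; print(n,s["camera_matrix"]@c/c[2])
pickle.dump(V,open("V.pkl","wb")); print(state()["time"],state()["wrist_force"],state()["torque"])
a,b=[cv2.resize(cv2.imread(f"pics/s{n}.png")[100:400,170:470],(400,400)) for n in"ab"]
cv2.imwrite("pics/sab.png",np.hstack([a,b]))
E
```

```text
bar ends in tool [[0.022, 0.0009, -0.0103], [-0.0206, 0.001, -0.0103]]
a [323.0482299   90.88716002   1.        ]
b [319.78958122  89.14464983   1.        ]
12.4667 [ 0.04894254  0.54945699 -1.8463608 ] [-0.01102983  0.0031282   0.03772437]
```

View pics/sab.png

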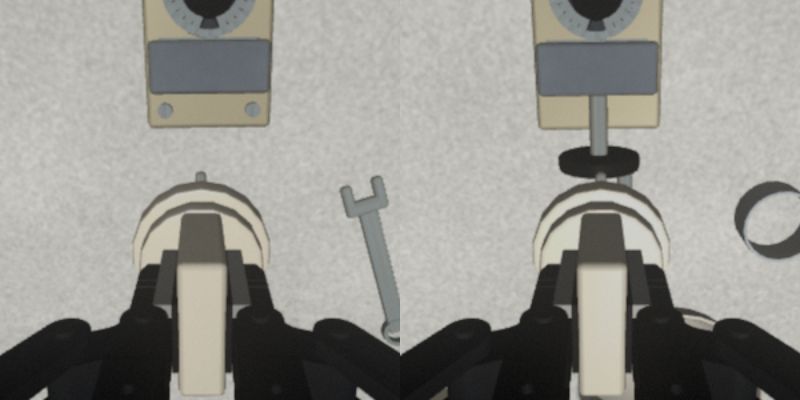

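I cropped too low. The socket sits around (320,90) in both views, so I'll re-crop there.

```bash
python3 - <<'E'
import cv2,numpy as np
a,b=[cv2.resize(cv2.imread(f"pics/s{n}.png")[30:150,260:380],(400,400),interpolation=cv2.INTER_CUBIC) for n in"ab"]
cv2.imwrite("pics/sab2.png",np.hstack([a,b]))
E
```

```text
(no output)
```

View pics/sab2.png

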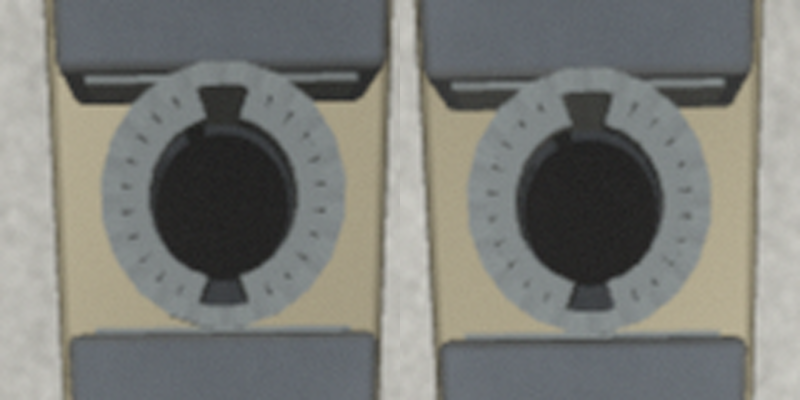

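```bash
python3 - <<'E'
from h import *
import pickle
V=pickle.load(open("V.pkl","rb"))
E={"a":dict(L=(101,194),R=(346,194),T=(223,60),B=(223,328),s1=(222,87),s2=(223,303)),"b":dict(L=(68,201),R=(311,201),T=(189,67),B=(189,335),s1=(188,94),s2=(190,309))}
for n in"ab":
    P={k:w(V[n],260+.3*(x+.5)-.5,30+.3*(y+.5)-.5,.085)[:2] for k,(x,y) in E[n].items()}
    d=P["s1"]-P["s2"]; 
    print(n,"rim",(P["T"]+P["B"])/2,np.linalg.norm(P["T"]-P["B"]),np.linalg.norm(P["L"]-P["R"]),"LR",(P["L"]+P["R"])/2,"slots",(P["s1"]+P["s2"])/2,np.linalg.norm(d),np.degrees(np.arctan2(d[1],d[0])))
    R=V[n]["R"]; print(" img right axis yaw",np.degrees(np.arctan2(R[0,1],R[0,0])))
E
```

```text
a rim [ 0.54499134 -0.19744267] 0.06074387343631356 0.060370641637911206 LR [ 0.54599622 -0.19728593] slots [ 0.54508314 -0.19729292] 0.04896496311739521 15.669956327407107
 img right axis yaw -74.89604797044576
b rim [ 0.54530628 -0.19731783] 0.06098709674099346 0.06001202080355178 LR [ 0.54429007 -0.19745106] slots [ 0.54506438 -0.19737485] 0.04891931393142258 -164.63601356159344
 img right axis yaw 105.02637507184734
```

Both views agree: socket centre (0.5452, -0.1974), yaw 15.5°. The rim measures 60 mm and the slots are 49 mm tip to tip, which matches the given sizes. Now I'll descend with force guarding.

```bash
cat >> h.py <<'E'
S=np.array([.5452,-.1974]); Y0=np.radians(195.4)
def tcp(foot_depth,a=0,off=(0,0)): # foot_depth below lip (m), a clockwise rad
    y=Y0-a; d=np.array([np.cos(y),np.sin(y)]); p=S+off-.0007*d
    return [p[0],p[1],.085+.083-foot_depth],q(y)
def fz(n=4):
    F=[]
    for _ in range(n): robot.sleep(.02); s=state(); F.append(np.r_[s["wrist_force"],s["torque"]])
    return np.mean(F,0)
E
python3 - <<'E'
from h import *
p,o=tcp(-.03); robot.goto(p,o)
p,o=tcp(-.004); robot.servo_line(p,.06); robot.sleep(.3); b=fz(); np.save("b.npy",b); print(b,state()["ee_pos"]-p)
for d in np.arange(-.002,.0161,.001):
    robot.servo_line(tcp(d)[0],.02); f=fz(3)-b; print(round(d*1e3,1),np.round(f,2))
    if np.linalg.norm(f[:3])>8: break
print(state()["time"],state()["grip_width"])
E
```

```text
[-5.48436059e-02 -4.19229257e-01 -2.60906401e+00  1.07198986e-02
 -3.35305960e-04  2.53071014e-03] [ 0.00015857 -0.00010375  0.00035612]
-2.0 [ 0.34  0.48  0.17  0.03 -0.01  0.  ]
-1.0 [-0.13  0.23 -0.37  0.    0.02 -0.04]
0.0 [-0.18  0.54 -0.26 -0.01 -0.03 -0.01]
1.0 [-0.02  0.67  0.1  -0.05 -0.01  0.03]
2.0 [ 0.06  0.58  0.24 -0.01 -0.   -0.03]
3.0 [-0.56 -0.27  0.36  0.01 -0.01 -0.  ]
4.0 [-0.76  0.73  2.91  0.05  0.21  0.01]
5.0 [-0.87 -0.42  1.11 -0.29  0.17 -0.02]
6.0 [-1.34 -1.02 -0.26 -0.42  0.29  0.  ]
7.0 [-1.86 -1.8   0.42 -0.56  0.42 -0.04]
8.0 [-2.69 -2.35  2.27 -0.59  0.62 -0.  ]
9.0 [-3.75 -3.06  2.03 -0.75  0.73 -0.01]
10.0 [-3.86 -2.98  3.01 -0.77  0.77 -0.03]
11.0 [-3.42 -3.32  2.83 -0.77  0.79 -0.01]
12.0 [-3.47 -2.87  2.6  -0.75  0.76 -0.01]
13.0 [-3.89 -3.08  3.12 -0.76  0.83 -0.02]
14.0 [-3.69 -3.54  2.9  -0.76  0.79  0.  ]
15.0 [-3.59 -3.87  3.04 -0.79  0.82 -0.01]
16.0 [-3.71 -2.96  2.85 -0.78  0.8  -0.01]
19.7 0.013122837274452093
```

It went in, with a small side load, so I'll relax that laterally and then feel for the washer.

```bash
python3 - <<'E'
from h import *
b=np.load("b.npy"); off=np.zeros(2); f=fz()-b
for i in range(8):
    if np.linalg.norm(f[:2])<.9: break
    off=off+f[:2]*6e-5; robot.servo_line(tcp(.016,0,off)[0],.01); robot.sleep(.1); f=fz()-b
    print(np.round(off*1e3,2),np.round(f,2))
b2=f+b; d=.016; z0=fz()[2]
while d<.0245:
    d+=.0004; robot.servo_line(tcp(d,0,off)[0],.01); f=fz()-b; print(round(d*1e3,1),np.round(f,2))
    if f[2]+b[2]-z0>3: break
np.save("st.npy",[*off,d]); print(state()["time"],state()["ee_pos"]-tcp(d,0,off)[0])
E
```

```text
[-0.24 -0.19] [-3.12 -2.41  2.16 -0.73  0.7   0.01]
[-0.43 -0.34] [-2.54 -2.68  1.82 -0.62  0.53 -0.02]
[-0.58 -0.5 ] [-0.8  -1.74  1.33 -0.49  0.28 -0.01]
[-0.63 -0.6 ] [-0.41 -0.65  0.56 -0.2   0.05 -0.  ]
16.4 [ 0.17  0.74  0.08  0.02 -0.02  0.02]
16.8 [-0.34  0.73  0.41  0.   -0.    0.01]
17.2 [ 0.24  0.28  0.29 -0.02 -0.01  0.01]
17.6 [-0.04  0.18  0.34 -0.01  0.01 -0.01]
18.0 [-0.3   0.78  0.53 -0.01 -0.    0.  ]
18.4 [ 0.09  0.4   0.47 -0.   -0.02 -0.01]
18.8 [ 0.08  0.29  0.11 -0.01 -0.   -0.  ]
19.2 [ 0.01  0.38  0.45 -0.02  0.    0.02]
19.6 [ 0.39  0.27  0.28 -0.04 -0.02  0.01]
20.0 [ 0.42  0.54  0.14  0.    0.03 -0.01]
20.4 [-0.07 -0.06  0.27 -0.01  0.01  0.02]
20.8 [-0.47  0.52 -0.02 -0.02 -0.   -0.01]
21.2 [ 0.58  0.77  0.42  0.    0.01 -0.03]
21.6 [-0.03  0.34  0.79  0.    0.01 -0.01]
22.0 [ 0.13  0.22  0.4  -0.03 -0.02 -0.02]
22.4 [-0.68  0.51  2.76  0.02  0.09 -0.03]
22.8 [-0.99  1.07  5.29  0.12  0.21  0.01]
26.8833 [ 1.76977204e-04 -7.62767523e-05  4.26032476e-04]
```

The washer is met at about 22.2 mm, so I expect the bite at about 70°. I'll back off slightly and turn clockwise in guarded steps.

```bash
python3 - <<'E'
from h import *
b=np.load("b.npy"); ox,oy,d=np.load("st.npy"); off=np.array([ox,oy]); d=.0220
robot.servo_line(tcp(d,0,off)[0],.01); print(np.round(fz()-b,2))
for a in [5,10,16,22,28,34,40,44,48,51,54,56,58,60,62,64,66,68,70,72,74,76,78]:
    p,o=tcp(d,np.radians(a),off); robot.goto(p,o); f=fz(3)-b
    print(a,round(np.degrees(Y0-yaw())%360,1),np.round(f,2),round(state()["time"],1))
    if np.linalg.norm(f[:2])>1.5: off=off+f[:2]*5e-5
    if f[2]<-1.4 or abs(f[5])>.25 or np.linalg.norm(f[:3])>8: break
np.save("st.npy",[*off,d,a]); print(off, state()["qpos"])
E
```

```text
[ 0.39  0.38  2.58 -0.   -0.01 -0.01]
5 4.9 [ 0.03  0.48  2.57 -0.03  0.02 -0.03] 27.5
10 9.8 [-0.05  0.11  2.38 -0.01  0.04 -0.01] 27.8
16 15.8 [ 0.29  0.4   2.36  0.04  0.04 -0.02] 28.1
22 21.8 [-0.03  0.5   2.37  0.05  0.05  0.02] 28.4
28 27.8 [-0.09  0.3   2.51  0.04  0.04 -0.04] 28.7
34 33.8 [-0.32  0.8   2.16 -0.    0.01 -0.01] 29.0
40 39.8 [-0.34  0.52  2.64  0.    0.   -0.01] 29.3
44 43.8 [-0.38  0.87  1.62  0.03  0.05 -0.01] 29.6
48 47.9 [-0.11  0.91  1.85  0.05  0.07  0.01] 29.9
51 50.9 [-0.36  0.75  1.47  0.05  0.05  0.04] 30.2
54 53.9 [0.25 0.65 1.49 0.07 0.05 0.05] 30.5
56 55.9 [ 0.14  1.36  2.11  0.09  0.05 -0.01] 30.8
58 57.9 [-0.21  1.04  1.61  0.07  0.05 -0.01] 31.1
60 59.9 [-0.21  1.15  1.89  0.03  0.06 -0.  ] 31.4
62 61.9 [-0.34  0.58  1.19  0.11  0.05  0.01] 31.7
64 63.9 [-0.02  0.43  0.57  0.08 -0.02  0.01] 32.0
66 65.9 [ 0.68  1.21  0.34  0.18 -0.18 -0.01] 32.3
68 68.0 [ 0.86  1.3  -1.17  0.2  -0.28  0.02] 32.6
70 70.0 [ 1.95  1.47 -3.26  0.16 -0.39 -0.02] 32.9
[-0.00048505 -0.0004642 ] [-4.98425604e-01  3.29096892e-01  1.63092386e+00  2.50772073e-04
  1.18194569e+00 -1.11713348e+00]
```

Pull started at about 62–63°. f_z went from +2 (arbor resting on the washer) to −3.3 N at 70°, which agrees with the washer depth I felt. I'll follow the thread down to about 91°.

```bash
python3 - <<'E'
from h import *
b=np.load("b.npy"); ox,oy,d,a0=np.load("st.npy"); off=np.array([ox,oy]); c=0.
for a in [70,72,74,76,78,80,82,84,86,88,89.5,91]:
    d=.0220+.006*np.radians(a-62.5)+c
    p,o=tcp(d,np.radians(a),off); robot.goto(p,o); f=fz(3)-b
    print(a,round(np.degrees(Y0-yaw())%360,1),round(d*1e3,2),np.round(f,2),round(state()["time"],1))
    if np.linalg.norm(f[:2])>1: off=off+f[:2]*5e-5
    c+=np.clip(5e-5*(1.5-f[2]),-2e-4,2e-4)
    if np.linalg.norm(f[:3])>9 : print("STOP");break
np.save("st.npy",[*off,d,a]); print(off,state()["grip_width"],state()["ee_pos"])
E
```

```text
70 70.0 22.79 [-0.58  1.97  1.03  0.27  0.02 -0.01] 33.2
72 72.0 23.02 [-0.42  1.84  2.05  0.31  0.07 -0.02] 33.5
74 74.0 23.2 [-0.33  1.86  2.75  0.25  0.13 -0.03] 33.8
76 76.0 23.35 [-0.24  1.27  2.73  0.2   0.04  0.01] 34.1
78 78.0 23.5 [ 0.    0.83  2.42  0.09 -0.05 -0.02] 34.4
80 80.0 23.66 [ 1.06  0.11  2.18  0.07 -0.15 -0.05] 34.7
82 82.0 23.83 [ 0.07  0.53  2.71  0.06 -0.16 -0.03] 35.0
84 83.9 23.98 [ 0.96  1.    2.7   0.04 -0.17 -0.01] 35.3
86 86.0 24.13 [ 1.12 -0.24  2.62  0.01 -0.21 -0.  ] 35.6
88 88.0 24.29 [ 1.1   0.47  3.04  0.01 -0.27  0.03] 35.9
89.5 89.5 24.37 [ 1.59  0.28  2.25 -0.03 -0.29  0.1 ] 36.2
91 91.0 24.49 [ 1.42 -0.23  1.57 -0.03 -0.23  0.06] 36.5
[-2.01245045e-04 -4.78606352e-05] 0.012902777558512876 [ 0.54501285 -0.19811911  0.1434285 ]
```

Angle is 28.5° past the bite and the hand dropped about 3.0 mm, so I expect about 11.3 N on the washer. The thread is carrying it, since f_z at the hand is only 1.6 N. Release, retreat and check.

```bash
python3 - <<'E'
from h import *
import pickle
a=snap("wrist","r0"); claw.ungrasp(); robot.sleep(.3); c=snap("wrist","r1"); print(state()["wrist_force"],state()["grip_width"])
p=state()["ee_pos"]; robot.servo_line([p[0],p[1],.235],.1); y=yaw()
d=np.array([np.cos(y),np.sin(y)]); p2=S-.05*d; robot.servo_line([*p2,.27],.1); robot.sleep(.5)
v=snap("wrist","r2"); pickle.dump((v,y),open("r2.pkl","wb")); print(state()["time"],np.degrees(y),state()["wrist_force"])
x=s=v["R"]@np.array([*S,.15])+v["t"]; u,r=[int(k) for k in (v["camera_matrix"]@x/x[2])[:2]]; print(u,r)
r=max(r-70,0); u-=70
cr=lambda n:cv2.imread(f"pics/{n}.png")
print(u,r)
cv2.imwrite("pics/fin.png",np.hstack([cv2.resize(cr("r1")[220:480,200:440],(370,400)),cv2.resize(cr("r2")[r:r+140,u:u+140],(420,420),interpolation=cv2.INTER_CUBIC)[:400]]))
E
```

```text
[-0.79972258  0.16056057 -0.10430623] 0.0852981098290787
39.9667 104.40092581747112 [0.03878856 0.59518272 0.01899244]
320 174
250 104
```

View pics/fin.png

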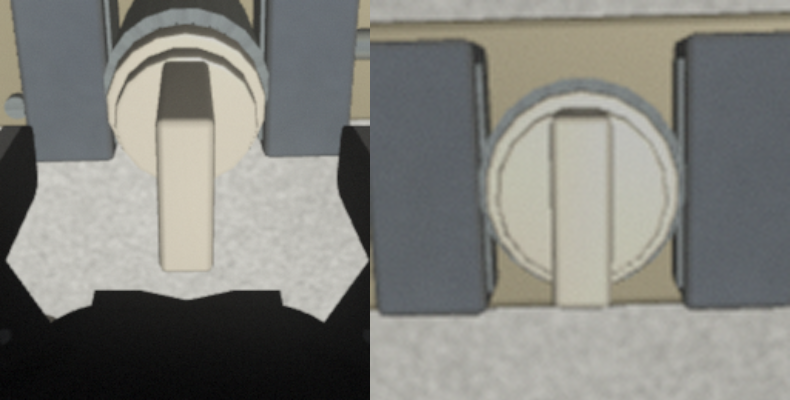

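The arbor stands in the socket, and the bar still lines up with the hand's 91° heading to within about 0.5°, so it did not spring back. The fingers are clear. Handing in.

```bash
python3 -c "
from h import *
print(sign_off(), state()['time'])"
```

```text
the job is handed in; nothing more can be done
the job is handed in; nothing more can be done
```

The arbor is screwed into the socket about 28° past the bite, released, and handed in at about 40 s of the 72 s allowed. No verdict was reported. The washer force can't be read directly; I put it at roughly 10.5–12 N.

- **Insertion:** I gripped the white arbor by its bar and lowered it through the slots. A side load of about 5 N appeared on the way down, and I relaxed it.
- **Washer and bite:** The washer was felt about 22 mm down. Turning clockwise, the pull began at about 62–63°. It reached about −3 N by 70°, and then I followed the thread down to 91°.
- **Washer force estimate:** The hand dropped about 3 mm from the washer, which fits the 28° turn; at 2.5 N per mm that gives the range above. The bite angle could be 61–66°, so the turn past it is 25–30°.
- **Last checks:** After release the pictures showed the arbor seated and looking upright, with the bar within about 0.5° of where I left it. The gripper was open and clear, and the wrist force was near zero. I did not re-measure the bystanders, but no unexpected contact was felt.

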